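# Serve one wafer from the push-plunger dispenser

## Robot

A 6-joint arm with a two-finger parallel gripper is mounted at the origin on a cart in front of the work surface, level with it; the furniture and walls round the work are solid. World frame = base frame: x ahead of the robot, y to its left, z up, the work surface at z = 0. Lengths are in mm, angles in rad, forces in N, time in s.
With the tool pointing down it reaches from about 400 to 925 mm from the base axis. Payload 12.5 kg.
Tool frame: the origin (TCP) lies at the centre of the arm's flange, where the gripper is bolted on; the fingertips stand 190 mm ahead of it and the grasp point (between the pads) lies 171 mm ahead of it; z points along the fingers, y is the direction in which the jaws open and shut (so a half turn about z gives the same grasp; the last joint's range is limited). The gripper opens to 95 mm and grips with 3 to 60 N. Pads are 20 mm wide; open, the fingers measure 119 mm over their backs; the gripper's body (75 mm by 180 mm) begins 59 mm behind the grasp point.
Start: joints at [1.102, 0.491, 1.559, -0, 1.092, -0.106], TCP at [221.785, 584.326, 404.761] pointing down, gripper open.
Joint ranges: [-3.1, 3.1], [-0.84, 2.19], [0.05, 2.79], [-1.13, 4.28], [0.06, 2.93], [-2.69, 2.69]. Speed limits (rad/s): [2.22, 2.22, 2.79, 3.14, 3.14, 3.14].

## Interface

Orientations are given as [roll, pitch, yaw] about the fixed x, y, z axes, in that order (R = Rz(yaw) Ry(pitch) Rx(roll)).
In Python, from cell import env gives the robot as it stands.
- The arm moves only by the shell command python3 -m pendant 'ROWS'. ROWS is JSON, a list of rows, each an object of numbers: "x", "y", "z": the shift along the tool's x, y, z in units of 150 mm (1.0 is 150 mm); "rx", "ry", "rz": the turn, a rotation vector about the tool's x, y, z in units of 45 degrees (1.0 is 45 degrees); "jaw": the opening, from 0 (shut) to 1 (fully open). In form: [{"x": .., "y": .., "z": .., "rx": .., "ry": .., "rz": .., "jaw": ..}, ...]. A call has 1 to 10 rows; each row is the pose to reach, as a shift and turn from the pose commanded when the call began, along the tool's axes at that moment; what a row does not reach only later rows make up. A row lasts 1/8 s, in which the tool goes at most 62.5 mm and 10.7 degrees, less where a joint would pass 70% of its speed; a pose out of reach is approached as far as the arm can. A call with a number of a shift or a turn outside -1 to 1 is refused whole. A call with a gripper value outside its range is refused whole. The fingers move at their own pace and stop on an object; the grip force is fixed at half the most. Time passes only in rows, so rows that repeat a pose let the fingers close. It gives the time, the measured TCP pose, the force and the opening at its end, in the units of the state.
- env.state(): the state, without advancing time (a new reading comes with each control period).
- env.read_camera(name): name is "side" or "top" or "wrist"; returns a dict with "img" (480x640x3 uint8, red, green, blue), "fx", "fy", "cx", "cy" (pixels), "rvec" (rotation vector, rad) and "tvec" (3), from world to camera coordinates, as OpenCV has them. Camera axes: x right, y down, z forward; pixel columns grow to the right and rows downward; lengths in mm; the calibration is good to about 2 mm. A picture is of the moment at which its call begins. There is no depth.
- env.job_done(): hands the job in, once; it reports no verdict.
The state is a dict: "t": time; "joints": joint angles; "qvel": joint speeds; "tau": joint torques, N m; "eef_pos": TCP position; "tcp_rot": TCP orientation; "ft_force": force on the tool from outside, world axes, zero at the start; "moment": the same for the moment, N m; "opening": opening from 0.0 (shut) to 1.0 (fully open).
Only numpy, scipy, OpenCV 4.12 (cv2) and the standard library are available. Lean on these libraries where they do the work, as an engineer would, in place of code of your own. Each camera call takes 0.05 s, during which the arm holds its last target.

## Task

Serve the wrapped wafer waiting in the dispenser: set the empty wooden dish flat on the table, centred on the landing spot in front of the chute mouth with its handle pointing away from the dispenser, and let go of it. Then press the dispenser's sprung plunger straight down until it is fully bottomed, so that the wafer slides out into the dish, and let the plunger spring all the way back up. Do not touch the wafer; leave the dish there with the wafer lying in it and leave the two mills standing where they are.

Things in the scene. Friction and masses are not known exactly. Their poses are not given: they have to be found in the camera images.
- dispenser: Fixed wafer dispenser, dark wood cheeks, steel chute and top cap, 160 x 90 x 225 mm tall with plunger. Origin under its middle at table level; -x points out of the chute mouth, z up. Chute floor slopes 32 degrees down to a lip at x = -75 mm, 45 mm above the table (underside 41); rails 54 mm apart outside. Base reaches forward only to x = -45 mm, so the dish's edge may stand under the lip.
- drop (a point): The landing spot: point on the table 145 mm out from the dispenser's origin along its -x axis (70 mm in front of the lip), where the middle of the dish has to be.
- plunger_top (a point): Middle of the top face of the plunger's round knob (dark steel, 50 mm diameter, flat top about 38 mm across), 225 mm above the table when up, 45 mm behind the dispenser's origin (dispenser +x). It moves with the plunger.
- plunger (a joint): Plunger travel in m: 0 fully up, 0.025 bottomed on its hard stop; grows as it is pressed straight down. The spring pushes back about 4 N at the top, 12 N at the bottom, and lifts it when released. It carries the gate that holds the wafer back; a full stroke takes the gate clear below the chute floor.
- dish: Loose shallow wooden dish, square-cornered, outside 140 (its x) x 130 (its y) x 22 mm high, walls 6 mm, floor 4 mm, 0.25 kg. Origin: centre of its underside, z up. A bar handle 26 mm wide (y), 16 mm thick (4 to 20 mm above the underside) sticks out along its -x from x = -70 to -130 mm.
- dish_handle (a point): Grip point in the middle of the dish's handle: 105 mm from the dish's origin along its -x, 12 mm above its underside.
- wafer: Wrapped wafer packet, pale, pillow-shaped, 40 x 88 (its y) x 14 mm, 20 g. Origin: centre of its underside. It lies lengthways in the chute behind the gate.
- pepper_mill: Dark wooden mill standing behind the work, 57 mm diameter, 174 mm tall. Origin: centre of its underside. Bystander.
- salt_mill: Light wooden mill standing behind the work, 57 mm diameter, 162 mm tall. Origin: centre of its underside. Bystander.
Mind the look-alikes: they are no part of the job. What is meant by the wafer is not pink, red or yellow, and is the larger of those in its own colour.

How it is judged:
By the outcome, as a careful person would: the job done as asked, in the order asked, and still so for the second after the job is handed in, with the robot touching nothing.
It also fails if it takes over 53 s, if anything falls off the work surface, if the arm or the gripper's body presses on something with over 40 N, if the wrist force passes 120 N, or if a joint passes its speed limit or range.

## Working session

There is one attempt and no reset: what is moved stays moved. The work goes in short steps, Python scripts to look and compute and a shell command to move; the robot and the scene stay as the last step left them, time stands still between calls to the robot, and variables do not carry over. Pictures are saved under pics/ and viewed, and the job is handed in when it is done.

```bash
mkdir -p pics; ls
cat > h.py <<'E'
import numpy as np, cv2
from cell import env
def cam(n):
    c=env.read_camera(n); K=np.array([[c['fx'],0,c['cx']],[0,c['fy'],c['cy']],[0,0,1.]])
    R=cv2.Rodrigues(np.array(c['rvec'],float))[0]; t=np.array(c['tvec'],float).reshape(3)
    return c['img'],K,R,t
def ray(K,R,t,u,v):
    d=R.T@np.linalg.inv(K)@np.array([u,v,1.]); return -R.T@t,d
def plane(K,R,t,u,v,z):
    o,d=ray(K,R,t,u,v); return o+d*(z-o[2])/d[2]
def proj(K,R,t,p):
    q=K@(R@np.array(p,float)+t); return q[:2]/q[2]
def save(n,img): cv2.imwrite('pics/'+n+'.png',img[:,:,::-1])
E
python3 - <<'E'
from h import *
for n in ['side','top','wrist']:
    i,K,R,t=cam(n); save(n+'0',i); np.savez('pics/'+n+'0.npz',i=i,K=K,R=R,t=t); print(n,K[0,0],-R.T@t,R[2])
print(env.state())
E
```

```text
pics
side 449.9132985305191 [ 145.05896459 -655.93669295  616.61783475] [ 0.48841167  0.72688512 -0.48279608]
top 503.6465955214178 [ 529.18758679   38.72112336 1206.47762538] [ 0.09862119  0.01838286 -0.99495524]
wrist 426.17980860456146 [157.97489494 608.51278381 383.7644416 ] [ 0.22436995 -0.08509916 -0.97078126]
{'t': 0.15, 'joints': array([ 1.10239079e+00,  4.91418713e-01,  1.55927576e+00, -7.63922802e-05,
        1.09169714e+00, -1.05563844e-01]), 'qvel': array([ 0.00093831, -0.00198062, -0.00152813,  0.00198719, -0.00020214,
       -0.00158914]), 'tau': array([ 2.26965851e-03, -6.12893915e+01, -2.58276772e+01,  6.92640175e-02,
        4.73176700e-02, -3.08768051e-05]), 'eef_pos': array([221.79150363, 584.3135996 , 404.30901415]), 'tcp_rot': array([-3.1407910e+00, -1.6799114e-05,  2.7787862e+00]), 'ft_force': array([ 0.58477883, -0.25866164, -1.24786889]), 'moment': array([-0.00828131, -0.01449971,  0.00401847]), 'opening': 0.9992002948167978}
```

View pics/side0.png

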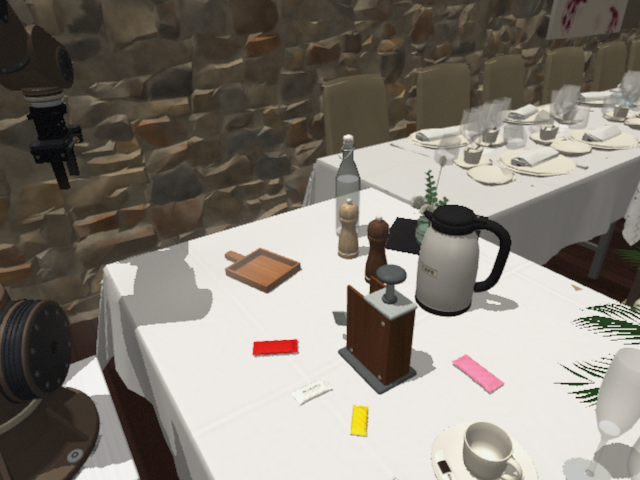

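View pics/top0.png

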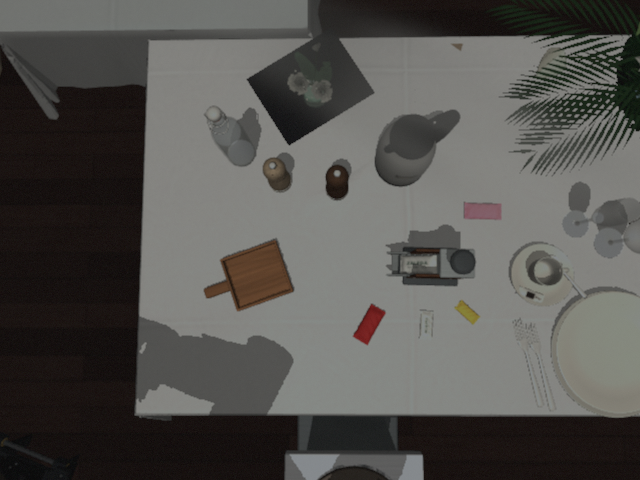

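View pics/wrist0.png

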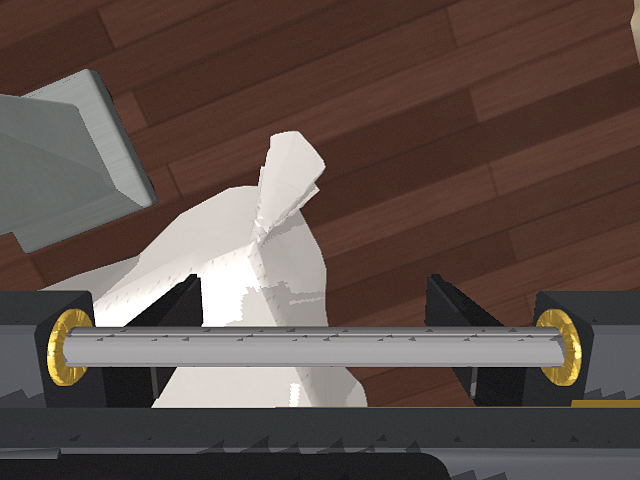

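The top view shows the dish at about (258,275) with its handle to the left, and the dispenser at about (430,263) with its mouth to the left and the knob at (461,262). Wafer candidates:
- Red (369,323), pink (482,211) and yellow (467,312) are ruled out by colour.
- Two are white: a small one on the table at (426,323) and one in the chute at about (418,263). The one in the chute fits.

I'll confirm this in an enlarged crop.

Run:
```python
from h import *
i=np.load('pics/top0.npz')['i']
c=cv2.resize(i[230:350,340:500],None,fx=5,fy=5,interpolation=cv2.INTER_CUBIC)
save('crop_disp',np.clip(c.astype(float)*1.6,0,255).astype(np.uint8))
c=cv2.resize(i[225:325,190:310],None,fx=6,fy=6,interpolation=cv2.INTER_CUBIC)
save('crop_dish',np.clip(c.astype(float)*1.6,0,255).astype(np.uint8))
```

```text
(no output)
```

View pics/crop_disp.png

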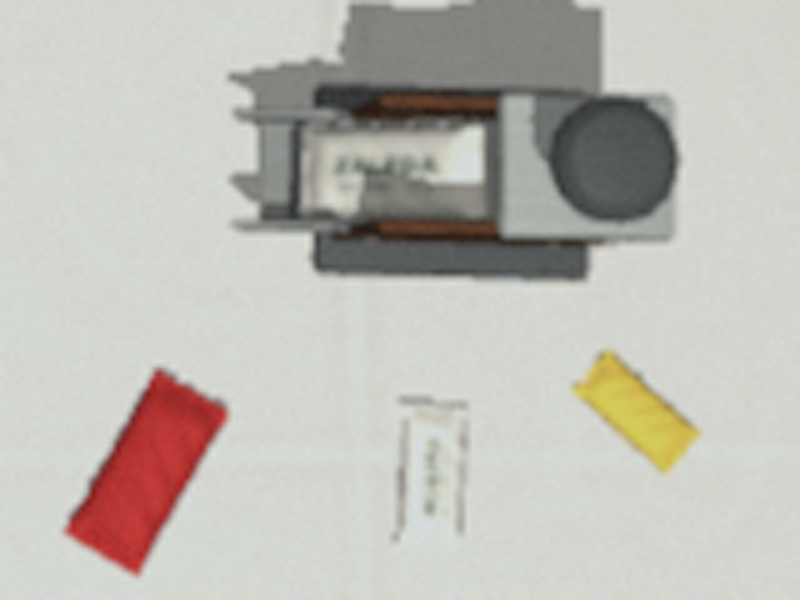

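View pics/crop_dish.png

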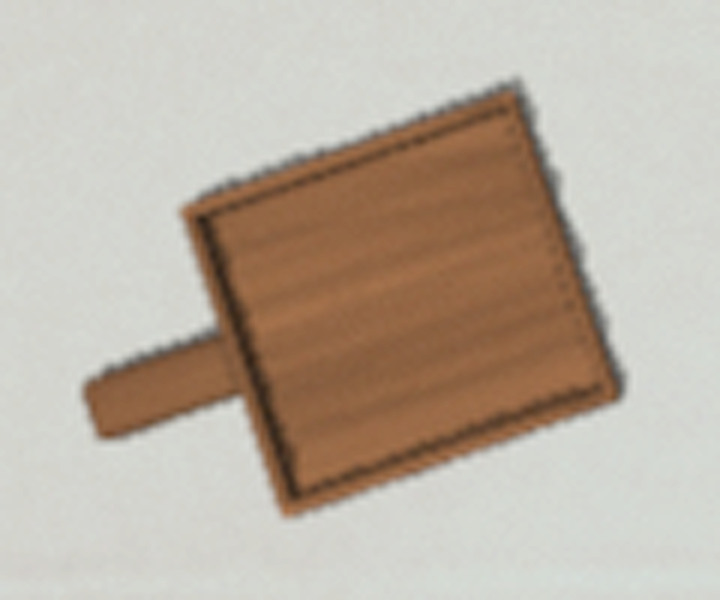

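The crop shows the white packet lying in the chute, clearly larger than the small white one on the table at about (426,323). The chute one is the wafer. Next I'll measure the dish, knob and dispenser axis.

Run:
```python
from h import *
d=np.load('pics/top0.npz'); i,K,R,t=[d[k] for k in 'iKRt']
P=lambda u,v,z: plane(K,R,t,u,v,z)
hsv=cv2.cvtColor(i,cv2.COLOR_RGB2HSV)
m=((hsv[...,1]>90)&(hsv[...,0]<20)&(hsv[...,2]>40)).astype(np.uint8)*255
m[:, :195]=0;m[:,305:]=0;m[:230]=0;m[320:]=0
n,l,s,_=cv2.connectedComponentsWithStats(m); k=1+s[1:,4].argmax(); print(s[k])
m=(l==k).astype(np.uint8)
body=cv2.morphologyEx(m,cv2.MORPH_OPEN,np.ones((25,25),np.uint8)) if 0 else cv2.morphologyEx(m,cv2.MORPH_OPEN,cv2.getStructuringElement(cv2.MORPH_ELLIPSE,(21,21)))
c=max(cv2.findContours(body,0,1)[0],key=cv2.contourArea)
pts=np.array([P(u,v,22)[:2] for u,v in c[:,0]],np.float32)
r=cv2.minAreaRect(pts); print('rim rect',r)
h=m&~cv2.dilate(body,np.ones((7,7)));n,l,s,_=cv2.connectedComponentsWithStats(h);k=1+s[1:,4].argmax()
v,u=np.nonzero(l==k); hp=np.array([P(a,b,20)[:2] for a,b in zip(u,v)]); print('handle mean',hp.mean(0),len(hp), hp.min(0),hp.max(0))
ax=hp.mean(0)-np.array(r[0]); print('ang of handle',np.degrees(np.arctan2(ax[1],ax[0])))
# hand corners from crop
f=lambda a,b,z:P((a+.5)/6-.5+190,(b+.5)/6-.5+225,z)[:2]
cs=[f(518,88,22),f(620,395,22),f(290,512,22),f(186,210,22)]
print('corners',np.round(cs,1),'mean',np.mean(cs,0),[np.linalg.norm(cs[j]-cs[j-1]) for j in range(4)])
e=(cs[3]+cs[2]-cs[0]-cs[1]);print('ang',np.degrees(np.arctan2(e[1],e[0])))
g=lambda a,b,z:P((a+.5)/5-.5+340,(b+.5)/5-.5+230,z)[:2]
print('knob',g(615,158,222), 'diam',g(551,158,222)-g(678,158,222))
for nm,a,b,z in [('cap',500,93,187),('cap',500,237,187),('cap',675,97,187),('cap',675,239,187),('base',315,275,10),('base',587,277,10),('base',318,87,10),('railtip',236,113,60),('railtip',236,225,60)]: print(nm,a,b,g(a,b,z))
# side knob
ds=np.load('pics/side0.npz'); print('knob side px',proj(ds['K'],ds['R'],ds['t'],np.append(g(615,158,222),225)))
s=ds['i']; save('crop_side',cv2.resize(s[240:420,230:430],None,fx=3.3,fy=3.3,interpolation=cv2.INTER_CUBIC))
```

```text
[ 204  240   89   71 3422]
rim rect ((563.0921630859375, 221.59176635742188), (128.3863067626953, 131.36766052246094), 19.495372772216797)
handle mean [528.49494961 318.84519536] 240 [510.3462788  289.02355801] [547.8125741  348.11085026]
ang of handle 109.58265284270455
corners [[646.2 179.3]
 [525.7 138.3]
 [480.4 266.8]
 [598.2 309.9]] mean [562.62836796 223.57661821] [np.float64(139.1235129339425), np.float64(127.34644156770632), np.float64(136.2876803375323), np.float64(125.50898361915746)]
ang 109.80805945526856
knob [ 582.73875419 -208.89862899] diam [ 0.06867313 49.19740206]
cap 500 93 [ 611.01003817 -172.1234109 ]
cap 500 237 [ 552.91785729 -170.81465678]
cap 675 97 [ 609.25759284 -242.48306339]
cap 675 239 [ 552.05947504 -240.80612948]
base 315 275 [ 539.22048123 -119.82462322]
base 587 277 [ 538.2134575  -247.58398732]
base 318 87 [ 628.23878984 -122.61210896]
railtip 236 113 [612.29237394 -78.44557261]
railtip 236 225 [561.39792436 -77.82189331]
knob side px [391.0634207  269.05976729]
```

View pics/crop_side.png

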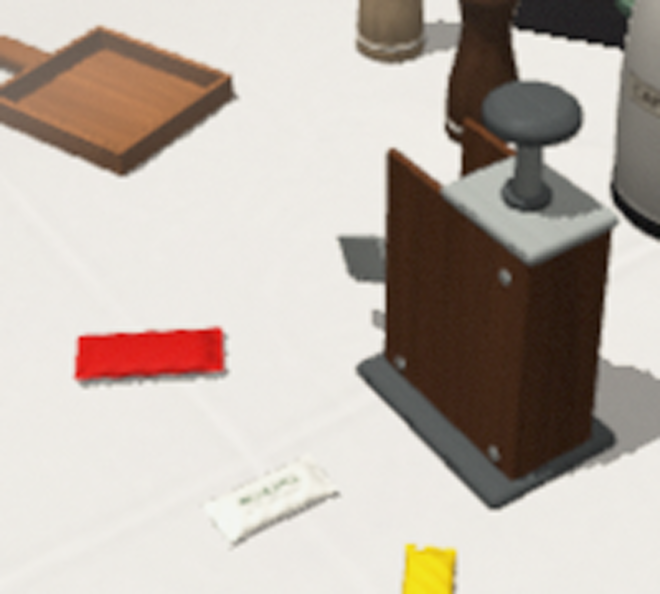

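```bash
cat > g.py <<'E'
from h import *
from scipy.spatial.transform import Rotation as Ro
import sys
def need(p,yaw_deg):
    s=env.state(); R0=Ro.from_euler('xyz',s['tcp_rot']).as_matrix()
    R1=Ro.from_euler('xyz',[np.pi,0,np.radians(yaw_deg)]).as_matrix()
    sh=R0.T@(np.array(p)-s['eef_pos'])/150; ro=Ro.from_matrix(R0.T@R1).as_rotvec()/(np.pi/4)
    print('t',round(s['t'],2),'pos',s['eef_pos'].round(1),'rpy',np.degrees(s['tcp_rot']).round(1),'F',s['ft_force'].round(1),'open',round(s['opening'],3),'SHIFT',sh.round(3),'TURN',ro.round(3))
if __name__=='__main__':
    a=[float(x) for x in sys.argv[1:]]; need(a[:3],a[3])
E
python3 g.py 527.4 321.4 290 109.7
python3 - <<'E'
from h import *
d=np.load('pics/top0.npz'); K,R,t=[d[k] for k in 'KRt']
for n,u,v,z in [('saltTop',273,167,155),('pepTop',336,174,168),('red',369,323,14),('redtopL',372,305,14),('carafe handle',450,118,200),('bottle',213,112,300)]: print(n,plane(K,R,t,u,v,z))
E
```

```text
t 0.15 pos [221.8 584.3 404.3] rpy [-180.    -0.   159.2] F [ 0.6 -0.3 -1.2] open 0.999 SHIFT [-2.527 -0.915  0.763] TURN [-1.0e-03  0.0e+00  1.1e+00]
saltTop [787.94354275 171.23211477 155.        ]
pepTop [769.11782593  36.95668719 168.        ]
red [449.83838487 -39.595196    14.        ]
redtopL [491.57609758 -46.9876605   14.        ]
carafe handle [ 877.37189554 -196.67288534  200.        ]
bottle [857.28079273 266.04515528 300.        ]
```

```bash
python3 -m pendant '[{"x":-0.3,"y":-0.1,"z":0.05,"jaw":1},{"x":-0.6,"y":-0.2,"z":0.1,"jaw":1},{"x":-0.9,"y":-0.3,"z":0.2,"jaw":1},{"x":-0.9,"y":-0.3,"z":0.2,"jaw":1}]'; python3 -m pendant '[{"x":-0.3,"y":-0.1,"z":0.05,"jaw":1},{"x":-0.6,"y":-0.2,"z":0.1,"jaw":1},{"x":-0.9,"y":-0.3,"z":0.2,"jaw":1},{"x":-0.9,"y":-0.3,"z":0.2,"jaw":1}]'; python3 g.py 527.4 321.4 290 109.7
```

```text
t 0.15 pos [221.8 584.3 404.3] rpy [-180.    -0.   159.2] F [ 0.6 -0.3 -1.2] open 0.999 SHIFT [-2.527 -0.915  0.763] TURN [-1.0e-03  0.0e+00  1.1e+00]invalid input
invalid input
```

Both calls were refused. I'll give every key in each row.

```bash
python3 -m pendant '[{"x":-0.3,"y":-0.1,"z":0.05,"rx":0,"ry":0,"rz":0,"jaw":1},{"x":-0.6,"y":-0.2,"z":0.1,"rx":0,"ry":0,"rz":0,"jaw":1},{"x":-0.9,"y":-0.3,"z":0.2,"rx":0,"ry":0,"rz":0,"jaw":1},{"x":-0.9,"y":-0.3,"z":0.2,"rx":0,"ry":0,"rz":0,"jaw":1}]'; python3 g.py 527.4 321.4 290 109.7
```

```text
t: 0.65
eef_pos: [334.0, 492.6, 373.6]
tcp_rot: [-3.139, -0.001, 2.775]
ft_force: [-0.0, 1.0, 0.1]
opening: 0.997
t 0.65 pos [334.  492.6 373.6] rpy [-179.9   -0.   159. ] F [-0.   1.   0.1] open 0.997 SHIFT [-1.613 -0.603  0.558] TURN [-3.000e-03  1.000e-03  1.096e+00]
```

```bash
python3 -m pendant '[{"x":-0.3,"y":-0.1,"z":0.05,"rx":0,"ry":0,"rz":0.2,"jaw":1},{"x":-0.6,"y":-0.2,"z":0.1,"rx":0,"ry":0,"rz":0.4,"jaw":1},{"x":-0.9,"y":-0.3,"z":0.2,"rx":0,"ry":0,"rz":0.6,"jaw":1},{"x":-0.9,"y":-0.3,"z":0.2,"rx":0,"ry":0,"rz":0.6,"jaw":1}]'; python3 g.py 527.4 321.4 290 109.7
```

```text
t: 1.15
eef_pos: [443.7, 403.3, 343.8]
tcp_rot: [-3.14, -0.0, 2.303]
ft_force: [-0.5, 0.2, -0.1]
opening: 0.999
t 1.15 pos [443.7 403.3 343.8] rpy [-179.9   -0.   132. ] F [-0.5  0.2 -0.1] open 0.999 SHIFT [-0.779  0.05   0.359] TURN [-0.002  0.     0.495]
```

```bash
python3 -m pendant '[{"x":-0.3,"y":0,"z":0.1,"rx":0,"ry":0,"rz":0.2,"jaw":1},{"x":-0.6,"y":0,"z":0.3,"rx":0,"ry":0,"rz":0.4,"jaw":1},{"x":-0.6,"y":0,"z":0.3,"rx":0,"ry":0,"rz":0.5,"jaw":1},{"x":-0.6,"y":0,"z":0.3,"rx":0,"ry":0,"rz":0.5,"jaw":1},{"x":-0.6,"y":0,"z":0.3,"rx":0,"ry":0,"rz":0.5,"jaw":1}]'; python3 g.py 527.4 321.4 195 109.7
python3 - <<'E'
from h import *
i,K,R,t=cam('wrist'); save('w1',i); i,K,R,t=cam('top'); save('t1',i)
E
python3 g.py 527.4 321.4 195 109.7
```

```text
t: 1.78
eef_pos: [502.0, 338.8, 300.3]
tcp_rot: [3.141, -0.0, 1.919]
ft_force: [-0.5, 0.2, -0.2]
opening: 1.003
t 1.77 pos [502.  338.8 300.3] rpy [180.   -0.  109.9] F [-0.5  0.2 -0.2] open 1.003 SHIFT [-0.167  0.119  0.702] TURN [ 0.001 -0.     0.005]
t 1.88 pos [502.1 338.5 300.3] rpy [180.   -0.  109.9] F [ 0.4  0.3 -0.1] open 1.002 SHIFT [-0.165  0.119  0.702] TURN [ 0.001 -0.     0.004]
```

View pics/w1.png

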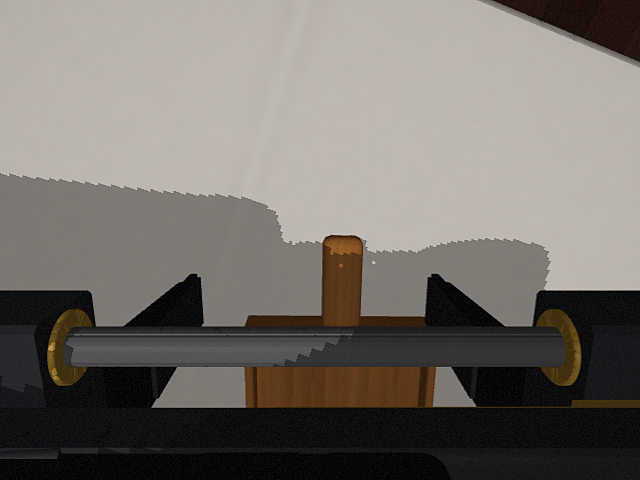

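The wrist view shows the handle at about (342,285), with its end at (342,236). That is slightly off the mid-line between the fingers. I'll cross-check its position with the wrist calibration.

Run:
```python
from h import *
i,K,R,t=cam('wrist')
a=plane(K,R,t,342,238,20)[:2]; l=plane(K,R,t,322.5,300,20)[:2]; r=plane(K,R,t,360.5,300,20)[:2]; l2=plane(K,R,t,323,255,20)[:2]; r2=plane(K,R,t,360.5,255,20)[:2]
print(a,(l+r)/2,np.linalg.norm(l-r),'dir',(l2+r2)/2-(l+r)/2)
d=(l2+r2)/2-(l+r)/2; d/=np.linalg.norm(d); print(np.degrees(np.arctan2(d[1],d[0])),'grip',a-25*d,'centre',a-130*d)
```

```text
[516.14526809 350.72064371] [530.57116195 311.93621942] 24.687158058062206 dir [-10.64110359  28.40483654]
110.53710280368597 grip [524.91561471 327.30951345] centre [561.75107053 228.98276635]
```

```bash
python3 -m pendant '[{"x":-0.15,"y":0.12,"z":0.1,"rx":0,"ry":0,"rz":0,"jaw":1},{"x":-0.15,"y":0.12,"z":0.3,"rx":0,"ry":0,"rz":0,"jaw":1},{"x":-0.15,"y":0.12,"z":0.5,"rx":0,"ry":0,"rz":0,"jaw":1},{"x":-0.15,"y":0.12,"z":0.6,"rx":0,"ry":0,"rz":0,"jaw":1},{"x":-0.15,"y":0.12,"z":0.66,"rx":0,"ry":0,"rz":0,"jaw":1},{"x":-0.15,"y":0.12,"z":0.7,"rx":0,"ry":0,"rz":0,"jaw":1},{"x":-0.15,"y":0.12,"z":0.7,"rx":0,"ry":0,"rz":0,"jaw":1},{"x":-0.15,"y":0.12,"z":0.7,"rx":0,"ry":0,"rz":0,"jaw":1}]'
python3 - <<'E'
from h import *
i,K,R,t=cam('wrist'); save('w2',i)
i,K,R,t=cam('side'); save('s2',cv2.resize(i[170:330,140:340],None,fx=4,fy=3.7))
E
```

```text
t: 2.92
eef_pos: [527.4, 322.7, 195.4]
tcp_rot: [3.141, -0.0, 1.915]
ft_force: [-0.3, 0.5, -0.3]
opening: 0.998
```

View pics/w2.png

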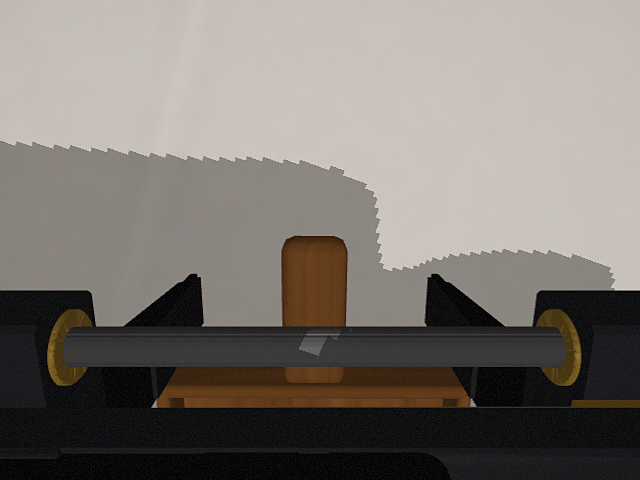

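View pics/s2.png

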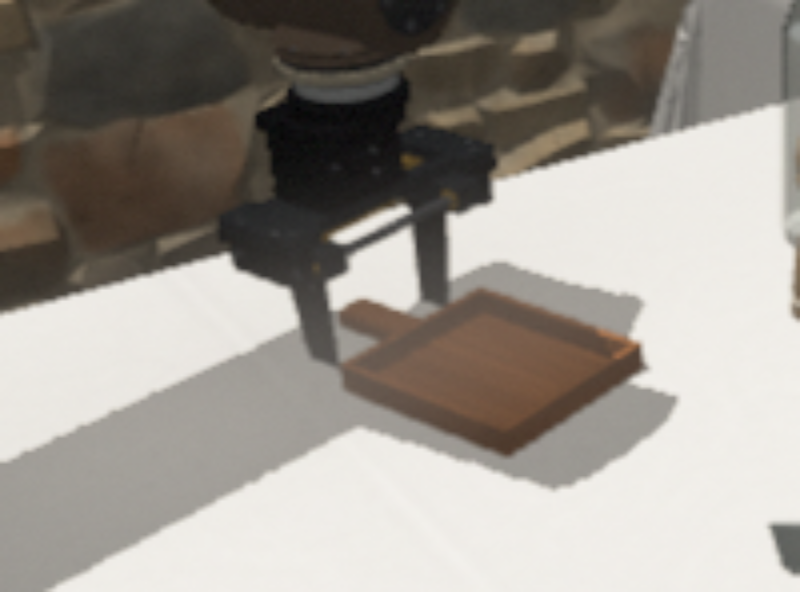

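The fingers straddle the handle and are centred (handle at column 314). Closing the jaws.

```bash
python3 -m pendant '[{"x":0,"y":0,"z":0,"rx":0,"ry":0,"rz":0,"jaw":0.5},{"x":0,"y":0,"z":0,"rx":0,"ry":0,"rz":0,"jaw":0.35},{"x":0,"y":0,"z":0,"rx":0,"ry":0,"rz":0,"jaw":0.2},{"x":0,"y":0,"z":0,"rx":0,"ry":0,"rz":0,"jaw":0},{"x":0,"y":0,"z":0,"rx":0,"ry":0,"rz":0,"jaw":0},{"x":0,"y":0,"z":0,"rx":0,"ry":0,"rz":0,"jaw":0},{"x":0,"y":0,"z":0,"rx":0,"ry":0,"rz":0,"jaw":0}]'; python3 g.py 589.6 85.5 197 88.6
```

```text
t: 3.9
eef_pos: [527.3, 322.6, 194.7]
tcp_rot: [3.142, -0.0, 1.915]
ft_force: [0.1, -0.0, -0.1]
opening: 0.319
t 3.9 pos [527.3 322.6 194.7] rpy [180.   -0.  109.7] F [ 0.1 -0.  -0.1] open 0.319 SHIFT [-1.628 -0.142 -0.015] TURN [ 0.    -0.     0.469]
```

```bash
python3 -m pendant '[{"x":0,"y":0,"z":-0.03,"rx":0,"ry":0,"rz":0,"jaw":0},{"x":0,"y":0,"z":-0.06,"rx":0,"ry":0,"rz":0,"jaw":0},{"x":0,"y":0,"z":-0.06,"rx":0,"ry":0,"rz":0,"jaw":0}]';  python3 - <<'E'
from h import *
i,K,R,t=cam('side'); save('s3',cv2.resize(i[170:330,140:340],None,fx=4,fy=3.7))
E
python3 g.py 589.6 85.5 200 88.6
```

```text
t: 4.28
eef_pos: [527.3, 322.6, 204.2]
tcp_rot: [3.141, -0.0, 1.915]
ft_force: [0.3, 0.1, -2.4]
opening: 0.271
t 4.33 pos [527.3 322.6 203.9] rpy [180.   -0.  109.7] F [-0.4  0.2 -3.1] open 0.27 SHIFT [-1.628 -0.142  0.026] TURN [ 0.    -0.     0.469]
```

View pics/s3.png

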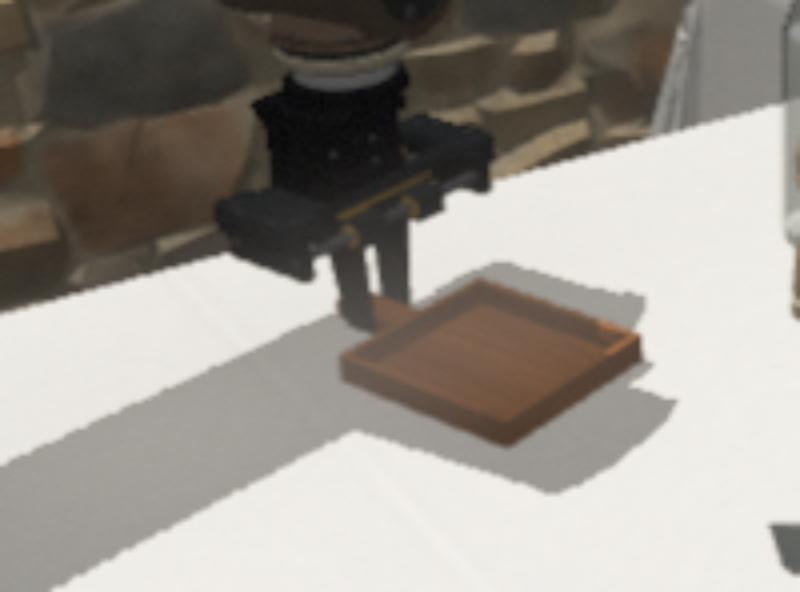

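The dish is held level, about 9 mm up, and the force reading of 2.4–3.1 N fits its weight. Carrying it over.

```bash
python3 -m pendant '[{"x":-0.1,"y":0,"z":0,"rx":0,"ry":0,"rz":0.05,"jaw":0},{"x":-0.25,"y":-0.02,"z":0,"rx":0,"ry":0,"rz":0.15,"jaw":0},{"x":-0.4,"y":-0.04,"z":0,"rx":0,"ry":0,"rz":0.25,"jaw":0},{"x":-0.55,"y":-0.06,"z":0,"rx":0,"ry":0,"rz":0.35,"jaw":0},{"x":-0.7,"y":-0.08,"z":0,"rx":0,"ry":0,"rz":0.45,"jaw":0},{"x":-0.85,"y":-0.08,"z":0,"rx":0,"ry":0,"rz":0.47,"jaw":0},{"x":-0.95,"y":-0.08,"z":0,"rx":0,"ry":0,"rz":0.47,"jaw":0},{"x":-1.0,"y":-0.08,"z":0,"rx":0,"ry":0,"rz":0.47,"jaw":0},{"x":-1.0,"y":-0.08,"z":0,"rx":0,"ry":0,"rz":0.47,"jaw":0},{"x":-1.0,"y":-0.08,"z":0,"rx":0,"ry":0,"rz":0.47,"jaw":0}]'
python3 - <<'E'
from h import *
i,K,R,t=cam('top'); save('t4',np.clip(cv2.resize(i[200:350,260:500],None,fx=3.3,fy=3.3,interpolation=cv2.INTER_CUBIC)*1.5,0,255).astype(np.uint8)); np.savez('pics/t4.npz',i=i,K=K,R=R,t=t)
i,K,R,t=cam('side'); save('s4',i)
E
python3 g.py 589.6 85.5 204 88.6
```

```text
t: 5.58
eef_pos: [566.4, 177.8, 203.7]
tcp_rot: [-3.141, -0.0, 1.546]
ft_force: [-0.1, 0.1, -3.2]
opening: 0.27
t 5.67 pos [566.4 177.9 203.7] rpy [-180.    -0.    88.6] F [ 0.2  0.5 -2.5] open 0.274 SHIFT [-0.612  0.17  -0.002] TURN [-0. -0.  0.]
```

View pics/t4.png

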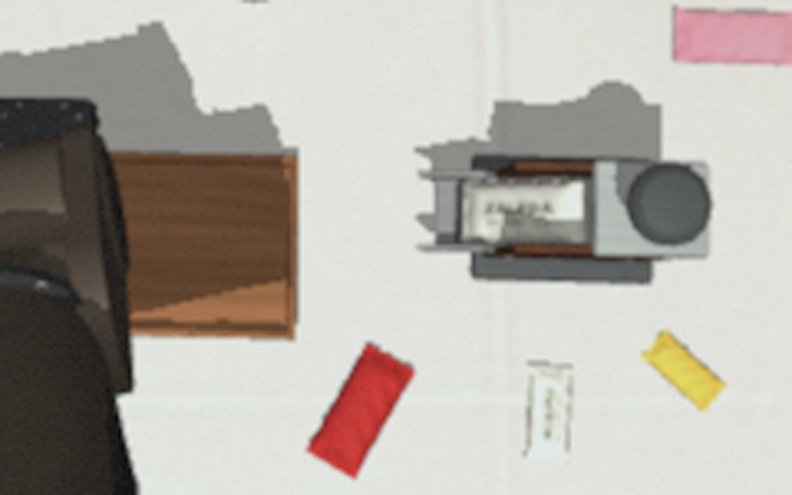

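View pics/s4.png

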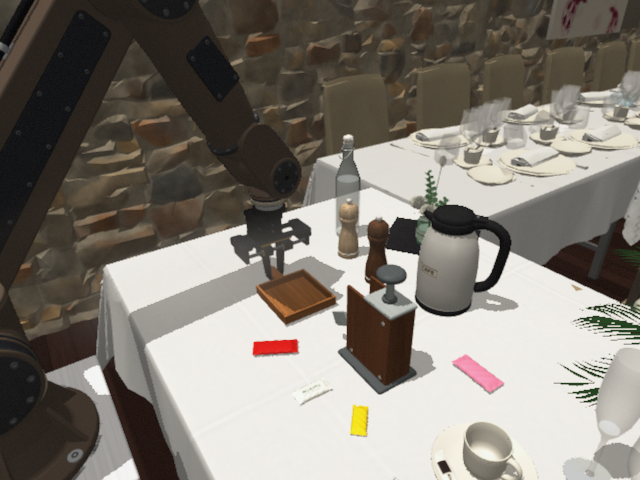

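Run:
```python
from h import *
d=np.load('pics/t4.npz'); i,K,R,t=[d[k] for k in 'iKRt']
g=lambda a,b,z: plane(K,R,t,(a+.5)/3.3-.5+260,(b+.5)/3.3-.5+200,z)[:2]
a,b=g(298,151,31),g(294,338,31); m=(a+b)/2; print('front rim',a,b,'w',np.linalg.norm(a-b)); e=a-b; print('dish axis deg',np.degrees(np.arctan2(e[1],e[0]))+90)
u=np.array([np.cos(np.radians(88.6)),np.sin(np.radians(88.6))]); print('centre',m+70*u,'expected from TCP',np.array([566.4,177.9])-105*u)
for n,p,q,z in [('base long',(474,281),(650,281),6),('rails',(418,174),(418,248),60),('cap L',(594,160),(594,255),188),('cap R',(709,163),(709,256),188),('knob',(630,203),(711,203),220)]: 
    P,Q=g(*p,z),g(*q,z); print(n,P.round(1),Q.round(1),'mid',((P+Q)/2).round(1))
gray=cv2.cvtColor(i,cv2.COLOR_RGB2GRAY)
# knob by mask: dark blob
m_=(gray[245:280,440:480]<60).astype(np.uint8); 
n,l,s,c=cv2.connectedComponentsWithStats(m_); print(s,c+[440,245])
```

```text
front rim [630.4750721    4.46325626] [498.81725649   7.93378128] w 131.70354951567856
dish axis deg 88.49002204954634
centre [566.35641677  76.17762306] expected from TCP [563.83462129  72.93134357]
base long [ 538.8 -122. ] [ 538.7 -247.7] mid [ 538.7 -184.8]
rails [611.9 -77.3] [560.9 -76.7] mid [586.4 -77. ]
cap L [ 611.1 -172. ] [ 553.  -170.7] mid [ 582.1 -171.4]
cap R [ 609.1 -242. ] [ 552.4 -240.3] mid [ 580.7 -241.2]
knob [ 582.9 -186. ] [ 582.9 -233.7] mid [ 582.9 -209.8]
[[   0    0   40   35 1095]
 [   0    3    1    1    1]
 [   8    3    4    1    4]
 [  10    5   25   24  268]
 [   0   33   17    2   32]] [[459.36255708 262.05479452]
 [440.         248.        ]
 [449.5        248.        ]
 [461.67537313 260.07089552]
 [447.84375    278.46875   ]]
```

```bash
python3 g.py 586.3 81.9 204 88.8; python3 g.py 586.3 81.9 195 88.8
```

```text
t 5.67 pos [566.4 177.9 203.7] rpy [-180.    -0.    88.6] F [ 0.2  0.5 -2.5] open 0.274 SHIFT [-0.637  0.148 -0.002] TURN [-0.    -0.    -0.004]
t 5.67 pos [566.4 177.9 203.7] rpy [-180.    -0.    88.6] F [ 0.2  0.5 -2.5] open 0.274 SHIFT [-0.637  0.148  0.058] TURN [-0.    -0.    -0.004]
```

```bash
python3 -m pendant '[{"x":-0.05,"y":0.05,"z":0,"rx":0,"ry":0,"rz":0,"jaw":0},{"x":-0.15,"y":0.1,"z":0,"rx":0,"ry":0,"rz":0,"jaw":0},{"x":-0.3,"y":0.148,"z":0,"rx":0,"ry":0,"rz":0,"jaw":0},{"x":-0.42,"y":0.148,"z":0,"rx":0,"ry":0,"rz":0,"jaw":0},{"x":-0.52,"y":0.148,"z":0,"rx":0,"ry":0,"rz":0,"jaw":0},{"x":-0.6,"y":0.148,"z":0,"rx":0,"ry":0,"rz":0,"jaw":0},{"x":-0.637,"y":0.148,"z":0.01,"rx":0,"ry":0,"rz":0,"jaw":0},{"x":-0.637,"y":0.148,"z":0.03,"rx":0,"ry":0,"rz":0,"jaw":0},{"x":-0.637,"y":0.148,"z":0.045,"rx":0,"ry":0,"rz":0,"jaw":0},{"x":-0.637,"y":0.148,"z":0.045,"rx":0,"ry":0,"rz":0,"jaw":0}]'
python3 - <<'E'
from h import *
i,K,R,t=cam('top'); save('t5',np.clip(cv2.resize(i[200:350,260:500],None,fx=3.3,fy=3.3,interpolation=cv2.INTER_CUBIC)*1.5,0,255).astype(np.uint8)); np.savez('pics/t5.npz',i=i,K=K,R=R,t=t)
i,K,R,t=cam('side'); save('s5',cv2.resize(i[220:400,220:430],None,fx=3.3,fy=3.3,interpolation=cv2.INTER_CUBIC)); np.savez('pics/s5.npz',i=i,K=K,R=R,t=t)
E
python3 g.py 586.3 81.9 195 88.8
```

```text
t: 6.92
eef_pos: [586.3, 81.7, 196.8]
tcp_rot: [-3.141, -0.0, 1.546]
ft_force: [0.1, 0.1, -1.9]
opening: 0.271
t 7.03 pos [586.4  81.6 197. ] rpy [-180.    -0.    88.6] F [-0.7  0.6 -2.3] open 0.271 SHIFT [ 0.002 -0.     0.013] TURN [-0.    -0.    -0.005]
```

View pics/t5.png

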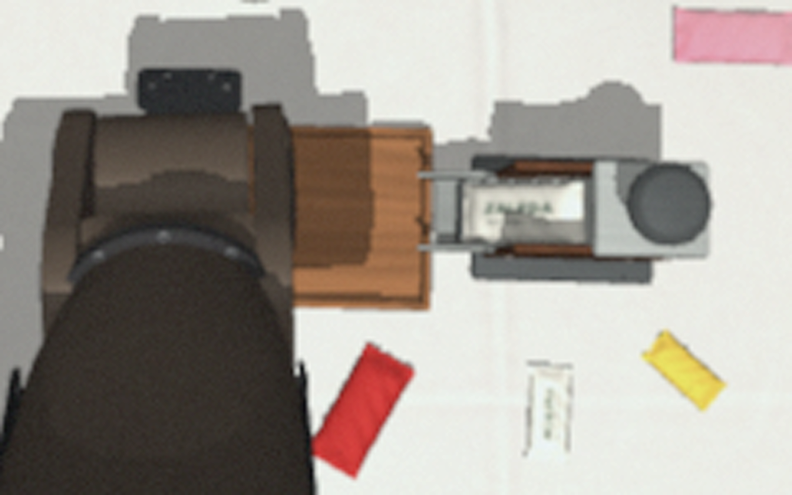

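View pics/s5.png

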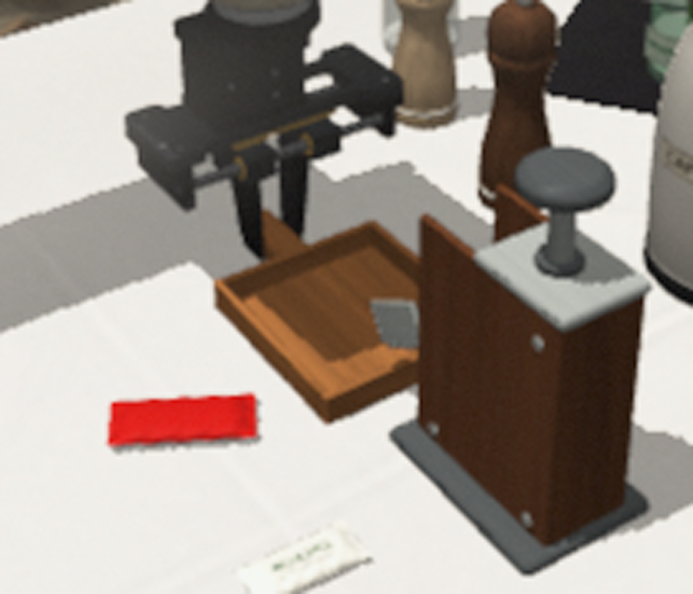

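Run:
```python
from h import *
d=np.load('pics/t5.npz'); i,K,R,t=[d[k] for k in 'iKRt']
g=lambda a,b,z: plane(K,R,t,(a+.5)/3.3-.5+260,(b+.5)/3.3-.5+200,z)[:2]
a,b=g(433,125,24),g(430,309,24); m=(a+b)/2; u=np.array([np.cos(np.radians(88.6)),np.sin(np.radians(88.6))]); print(a,b,np.linalg.norm(a-b),'centre',m+70*u)
d=np.load('pics/s5.npz'); K,R,t=[d[k] for k in 'KRt']
h=lambda a,b,z: plane(K,R,t,(a+.5)/3.3-.5+220,(b+.5)/3.3-.5+220,z)[:2]
A,B,C=h(217,284,24),h(329,408,24),h(374,222,24)
print('side: back-near',A,'front-near',B,'back-far',C,'len',np.linalg.norm(A-B),np.linalg.norm(A-C),'centre',(B+C)/2)
print('base near-front',h(390,434,6),'base near-back',h(528,572,6),'base right back',h(648,505,6))
print('knob',h(566,172,225))
```

```text
[649.50770618 -92.0981432 ] [518.96372909 -88.28204311] 130.59974186352085 centre [585.94597011 -20.21098887]
side: back-near [521.58546261  44.69649804] front-near [513.66980096 -97.65734019] back-far [647.40867649  41.9478551 ] len 142.57374567971067 125.85323272917796 centre [580.53923872 -27.85474255]
base near-front [ 541.4070397  -120.38219513] base near-back [ 538.32281394 -247.10260502] base right back [ 624.08888462 -249.34006797]
knob [ 577.37431007 -215.02988965]
```

Measured dish centre is (586,−20) against the drop at about (586.3,−19.8). The side view, taken relative to the knob, agrees within 3 mm. Lowering the last 2 mm and releasing.

```bash
python3 -m pendant '[{"x":0.004,"y":0.003,"z":0.01,"rx":0,"ry":0,"rz":0,"jaw":0},{"x":0.004,"y":0.003,"z":0.015,"rx":0,"ry":0,"rz":0,"jaw":0},{"x":0.004,"y":0.003,"z":0.015,"rx":0,"ry":0,"rz":0,"jaw":0},{"x":0.004,"y":0.003,"z":0.015,"rx":0,"ry":0,"rz":0,"jaw":0.35},{"x":0.004,"y":0.003,"z":0.015,"rx":0,"ry":0,"rz":0,"jaw":0.5},{"x":0.004,"y":0.003,"z":0.015,"rx":0,"ry":0,"rz":0,"jaw":0.8},{"x":0.004,"y":0.003,"z":0.015,"rx":0,"ry":0,"rz":0,"jaw":1},{"x":0.004,"y":0.003,"z":0.015,"rx":0,"ry":0,"rz":0,"jaw":1},{"x":0.004,"y":0.003,"z":0.015,"rx":0,"ry":0,"rz":0,"jaw":1}]'
python3 -m pendant '[{"x":0,"y":0,"z":-0.1,"rx":0,"ry":0,"rz":0,"jaw":1},{"x":0,"y":0,"z":-0.3,"rx":0,"ry":0,"rz":0,"jaw":1},{"x":0,"y":0,"z":-0.6,"rx":0,"ry":0,"rz":0,"jaw":1},{"x":0,"y":0,"z":-0.9,"rx":0,"ry":0,"rz":0,"jaw":1},{"x":0.2,"y":0,"z":-1,"rx":0,"ry":0,"rz":0,"jaw":1},{"x":0.5,"y":0,"z":-1,"rx":0,"ry":0,"rz":0,"jaw":0.6},{"x":0.8,"y":0,"z":-1,"rx":0,"ry":0,"rz":0,"jaw":0.3},{"x":1,"y":0,"z":-1,"rx":0,"ry":0,"rz":0,"jaw":0},{"x":1,"y":0,"z":-1,"rx":0,"ry":0,"rz":0,"jaw":0},{"x":1,"y":0,"z":-1,"rx":0,"ry":0,"rz":0,"jaw":0}]'
python3 - <<'E'
from h import *
i,K,R,t=cam('top'); save('t6',np.clip(cv2.resize(i[200:350,260:500],None,fx=3.3,fy=3.3,interpolation=cv2.INTER_CUBIC)*1.5,0,255).astype(np.uint8)); np.savez('pics/t6.npz',i=i,K=K,R=R,t=t)
i,K,R,t=cam('side'); save('s6',cv2.resize(i[220:400,220:430],None,fx=3.3,fy=3.3,interpolation=cv2.INTER_CUBIC)); np.savez('pics/s6.npz',i=i,K=K,R=R,t=t)
E
python3 g.py 582.8 -209 425 88.8
```

```text
t: 8.15
eef_pos: [586.8, 81.9, 194.7]
tcp_rot: [3.142, -0.0, 1.546]
ft_force: [0.4, 0.0, -0.1]
opening: 0.819
t: 9.4
eef_pos: [590.4, 231.3, 345.3]
tcp_rot: [3.141, 0.0, 1.546]
ft_force: [0.1, -0.5, 0.4]
opening: 0.528
t 9.5 pos [590.6 230.8 345.2] rpy [180.   -0.   88.5] F [-0.1  0.  -0.1] open 0.449 SHIFT [-2.933  0.024 -0.532] TURN [ 0.    -0.    -0.007]
```

View pics/t6.png

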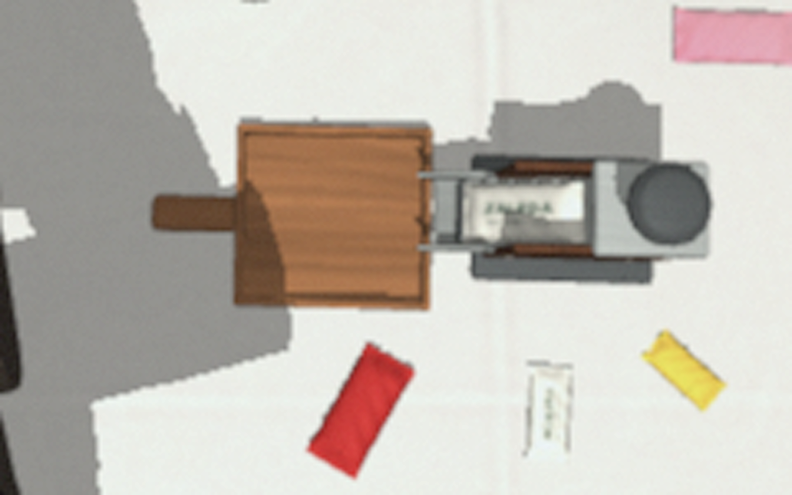

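View pics/s6.png

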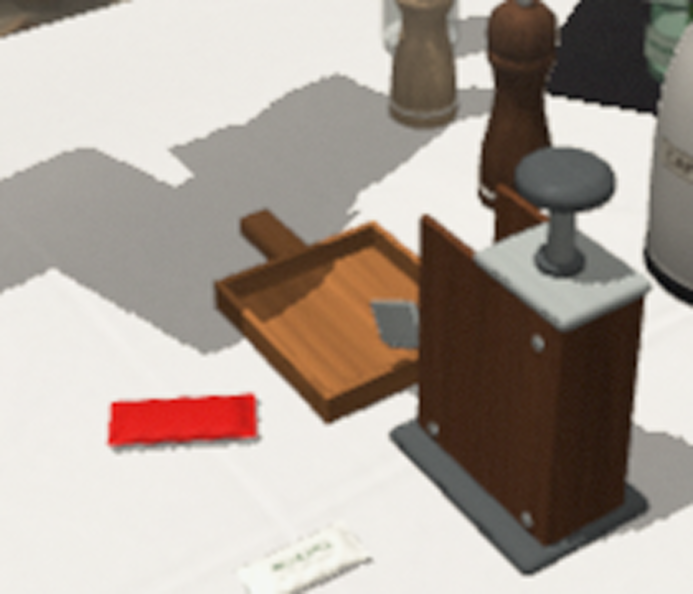

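```bash
python3 - <<'E'
from h import *
d=np.load('pics/t6.npz'); i,K,R,t=[d[k] for k in 'iKRt']
g=lambda a,b,z: plane(K,R,t,(a+.5)/3.3-.5+260,(b+.5)/3.3-.5+200,z)[:2]
c=[g(239,121,22),g(432,125,22),g(429,309,22),g(235,304,22)]
print(np.round(c,1),np.mean(c,0)); e=c[0]+c[3]-c[1]-c[2]; print(np.degrees(np.arctan2(e[1],e[0])))
b=[g(474,157,6),g(472,281,6),g(651,282,6)]; print(np.round(b,1))
print('handle end', g(153,212,20))
E
python3 g.py 582.8 -209.5 425 88.8
```

```text
[[652.9  46.3]
 [649.7 -91.6]
 [518.9 -87.8]
 [522.5  49.4]] [586.01679076 -20.92209668]
88.59482731391508
[[ 628.  -123.4]
 [ 538.8 -120.5]
 [ 538.  -248.4]]
handle end [587.88436958 107.89547241]
t 9.5 pos [590.6 230.8 345.2] rpy [180.   -0.   88.5] F [-0.1  0.  -0.1] open 0.449 SHIFT [-2.936  0.024 -0.532] TURN [ 0.    -0.    -0.007]
```

The dish sits at (586.0,−20.9), within about 1 mm of the target, with its handle at 88.6° (straight out). Moving over to the plunger with the fingers shut.

```bash
python3 -m pendant '[{"x":-0.1,"y":0,"z":-0.1,"rx":0,"ry":0,"rz":0,"jaw":0},{"x":-0.35,"y":0,"z":-0.25,"rx":0,"ry":0,"rz":0,"jaw":0},{"x":-0.65,"y":0,"z":-0.4,"rx":0,"ry":0,"rz":0,"jaw":0},{"x":-1,"y":0,"z":-0.6,"rx":0,"ry":0,"rz":0,"jaw":0},{"x":-1,"y":0,"z":-0.6,"rx":0,"ry":0,"rz":0,"jaw":0}]'
python3 -m pendant '[{"x":-0.3,"y":0,"z":0,"rx":0,"ry":0,"rz":0,"jaw":0},{"x":-0.6,"y":0,"z":0,"rx":0,"ry":0,"rz":0,"jaw":0},{"x":-0.9,"y":0,"z":0,"rx":0,"ry":0,"rz":0,"jaw":0},{"x":-1,"y":0,"z":0,"rx":0,"ry":0,"rz":0,"jaw":0},{"x":-1,"y":0,"z":0,"rx":0,"ry":0,"rz":0,"jaw":0}]'
python3 g.py 582.8 -209.5 435 88.8
```

```text
t: 10.12
eef_pos: [586.6, 77.8, 438.1]
tcp_rot: [3.137, 0.0, 1.541]
ft_force: [0.1, 0.5, 0.6]
opening: 0.006
t: 10.75
eef_pos: [582.9, -68.5, 434.7]
tcp_rot: [-3.141, -0.0, 1.544]
ft_force: [0.3, 1.0, -0.9]
opening: 0.003
t 10.75 pos [582.9 -68.5 434.7] rpy [-180.    -0.    88.5] F [ 0.3  1.  -0.9] open 0.003 SHIFT [-0.94   0.024 -0.002] TURN [-0.    -0.    -0.007]
```

```bash
python3 -m pendant '[{"x":-0.2,"y":0.02,"z":0,"rx":0,"ry":0,"rz":0,"jaw":0},{"x":-0.5,"y":0.02,"z":0,"rx":0,"ry":0,"rz":0,"jaw":0},{"x":-0.75,"y":0.02,"z":0,"rx":0,"ry":0,"rz":0,"jaw":0},{"x":-0.88,"y":0.02,"z":0,"rx":0,"ry":0,"rz":0,"jaw":0},{"x":-0.92,"y":0.02,"z":0,"rx":0,"ry":0,"rz":0,"jaw":0},{"x":-0.92,"y":0.02,"z":0,"rx":0,"ry":0,"rz":0,"jaw":0},{"x":-0.92,"y":0.02,"z":0,"rx":0,"ry":0,"rz":0,"jaw":0}]'
python3 g.py 582.8 -209.5 416 88.8
python3 - <<'E'
from h import *
i,K,R,t=cam('side'); save('s7',cv2.resize(i[170:390,280:500],None,fx=2.7,fy=2.7,interpolation=cv2.INTER_CUBIC))
tip=env.state()['eef_pos']-[0,0,190]; print((proj(K,R,t,tip)-[280,170])*2.7,(proj(K,R,t,[582.8,-209.5,225])-[280,170])*2.7)
i,K,R,t=cam('wrist'); save('w7',i); print(proj(K,R,t,tip),proj(K,R,t,[582.8,-209.5,225]))
E
```

```text
t: 11.62
eef_pos: [582.8, -205.0, 434.8]
tcp_rot: [3.142, -0.0, 1.547]
ft_force: [-0.4, -0.3, -0.0]
opening: 0.004
t 11.62 pos [ 582.8 -205.   434.8] rpy [180.   -0.   88.6] F [-0.4 -0.3 -0. ] open 0.004 SHIFT [-0.03   0.001  0.125] TURN [ 0.    -0.    -0.004]
[297.46289765 236.41643221] [300.63128302 267.86353613]
[315.74785462 301.38073149] [315.8969982  294.39712715]
```

View pics/s7.png

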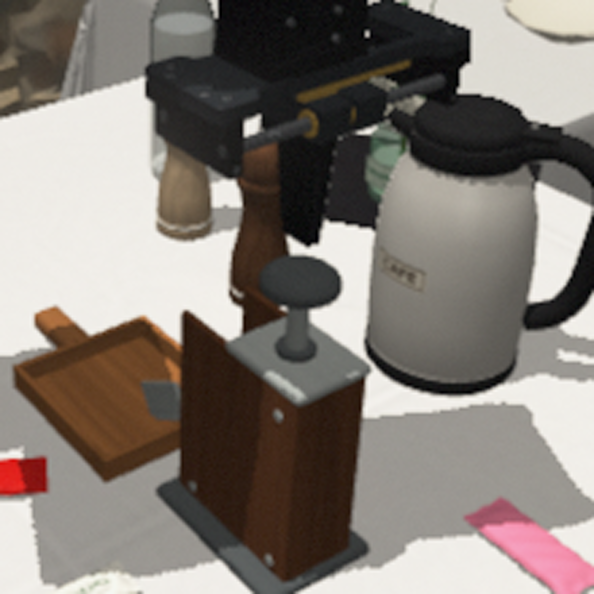

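View pics/w7.png

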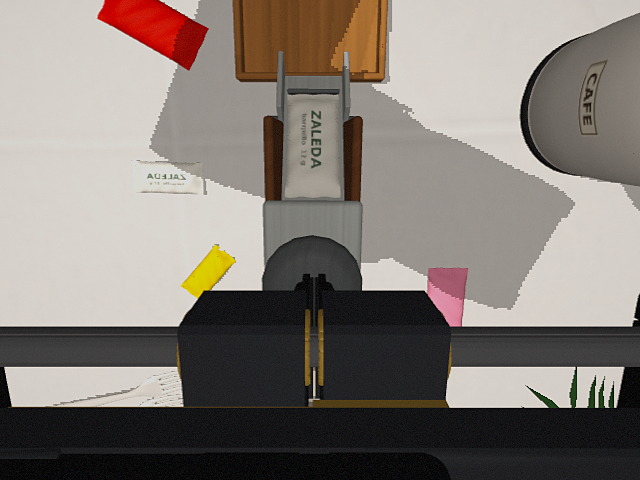

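Run:
```python
from h import *
i,K,R,t=cam('wrist')
for p in [(582.8,-184.5,215),(582.8,-190.5,225),(607.8,-209.5,215),(557.8,-209.5,215)]: print(p,proj(K,R,t,p))
o=plane(K,R,t,312,236,216); print(o, plane(K,R,t,263,284,216),plane(K,R,t,361,284,216))
```

```text
(582.8, -184.5, 215) [314.68895951 237.65638056]
(582.8, -190.5, 225) [315.0195     255.28377316]
(607.8, -209.5, 215) [366.39163916 285.75985351]
(557.8, -209.5, 215) [265.32237465 287.9412468 ]
[ 581.53759764 -183.42301439  216.        ] [ 556.89091723 -207.06672864  216.        ] [ 605.02411614 -208.16524309  216.        ]
```

The wrist view confirms the knob centre at about (581.5,−208.8). Pressing straight down in stages.

```bash
python3 -m pendant '[{"x":-0.027,"y":-0.004,"z":0,"rx":0,"ry":0,"rz":0,"jaw":0},{"x":-0.027,"y":-0.004,"z":0.05,"rx":0,"ry":0,"rz":0,"jaw":0},{"x":-0.027,"y":-0.004,"z":0.1,"rx":0,"ry":0,"rz":0,"jaw":0},{"x":-0.027,"y":-0.004,"z":0.13,"rx":0,"ry":0,"rz":0,"jaw":0},{"x":-0.027,"y":-0.004,"z":0.16,"rx":0,"ry":0,"rz":0,"jaw":0},{"x":-0.027,"y":-0.004,"z":0.18,"rx":0,"ry":0,"rz":0,"jaw":0},{"x":-0.027,"y":-0.004,"z":0.18,"rx":0,"ry":0,"rz":0,"jaw":0}]'
python3 g.py 581.5 -208.8 390 88.8
```

```text
t: 12.65
eef_pos: [581.8, -210.1, 408.0]
tcp_rot: [3.141, 0.0, 1.546]
ft_force: [-2.6, -0.3, 5.3]
opening: 0.006
t 12.65 pos [ 581.8 -210.1  408. ] rpy [180.    0.   88.6] F [-2.6 -0.3  5.3] open 0.006 SHIFT [ 0.009 -0.002  0.12 ] TURN [ 0.     0.    -0.005]
```

```bash
python3 -m pendant '[{"x":0,"y":0,"z":0.03,"rx":0,"ry":0,"rz":0,"jaw":0},{"x":0,"y":0,"z":0.06,"rx":0,"ry":0,"rz":0,"jaw":0},{"x":0,"y":0,"z":0.09,"rx":0,"ry":0,"rz":0,"jaw":0},{"x":0,"y":0,"z":0.11,"rx":0,"ry":0,"rz":0,"jaw":0},{"x":0,"y":0,"z":0.12,"rx":0,"ry":0,"rz":0,"jaw":0},{"x":0,"y":0,"z":0.12,"rx":0,"ry":0,"rz":0,"jaw":0}]'
python3 -m pendant '[{"x":0,"y":0,"z":0.007,"rx":0,"ry":0,"rz":0,"jaw":0},{"x":0,"y":0,"z":0.007,"rx":0,"ry":0,"rz":0,"jaw":0}]'
```

```text
t: 13.4
eef_pos: [581.9, -210.1, 390.9]
tcp_rot: [3.14, 0.001, 1.546]
ft_force: [-3.3, 0.9, 11.0]
opening: 0.004
t: 13.65
eef_pos: [581.8, -210.1, 390.1]
tcp_rot: [3.14, 0.001, 1.546]
ft_force: [-3.5, 1.0, 13.1]
opening: 0.006
```

```bash
python3 -m pendant '[{"x":0,"y":0,"z":0.007,"rx":0,"ry":0,"rz":0,"jaw":0},{"x":0,"y":0,"z":0.007,"rx":0,"ry":0,"rz":0,"jaw":0}]'
python3 - <<'E'
from h import *
i,K,R,t=cam('side'); save('s8',cv2.resize(i[170:390,220:440],None,fx=2.7,fy=2.7,interpolation=cv2.INTER_CUBIC))
i,K,R,t=cam('wrist'); save('w8',i)
E
```

```text
t: 13.9
eef_pos: [581.7, -210.0, 390.0]
tcp_rot: [3.139, 0.001, 1.546]
ft_force: [-6.2, 2.0, 19.7]
opening: 0.003
```

View pics/s8.png

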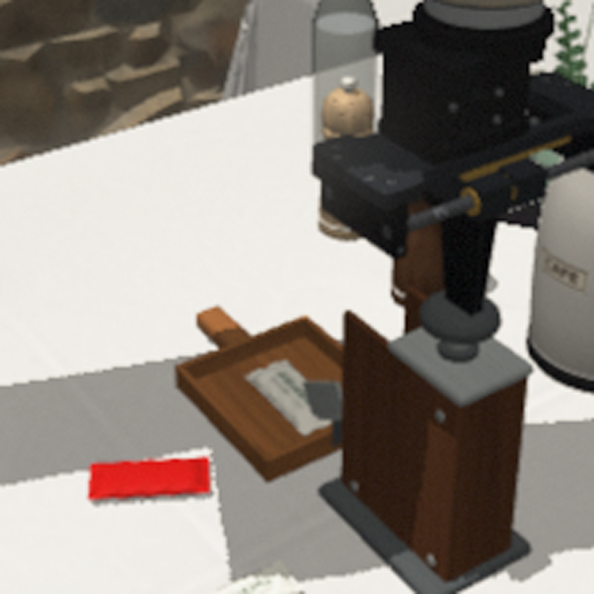

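View pics/w8.png

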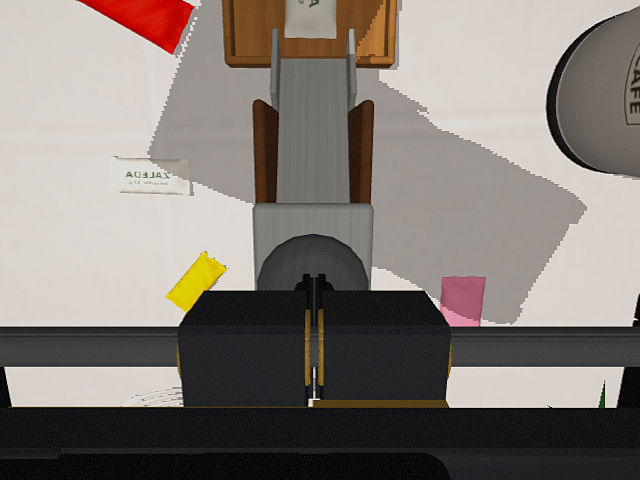

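The plunger has bottomed: z stopped at 390.0 while the force rose from 13 to 20 N. The side view shows the wafer lying in the dish. Raising slowly so the plunger follows, then retreating upward.

```bash
python3 -m pendant '[{"x":0,"y":0,"z":-0.04,"rx":0,"ry":0,"rz":0,"jaw":0},{"x":0,"y":0,"z":-0.1,"rx":0,"ry":0,"rz":0,"jaw":0},{"x":0,"y":0,"z":-0.16,"rx":0,"ry":0,"rz":0,"jaw":0},{"x":0,"y":0,"z":-0.25,"rx":0,"ry":0,"rz":0,"jaw":0},{"x":0,"y":0,"z":-0.4,"rx":0,"ry":0,"rz":0,"jaw":0},{"x":0,"y":0,"z":-0.6,"rx":0,"ry":0,"rz":0,"jaw":0},{"x":0,"y":0,"z":-0.6,"rx":0,"ry":0,"rz":0,"jaw":0}]'
python3 -m pendant '[{"x":0.1,"y":-0.1,"z":0,"rx":0,"ry":0,"rz":0,"jaw":0},{"x":0.1,"y":-0.4,"z":0,"rx":0,"ry":0,"rz":0,"jaw":0},{"x":0.1,"y":-0.7,"z":0,"rx":0,"ry":0,"rz":0,"jaw":0},{"x":0.1,"y":-0.7,"z":0,"rx":0,"ry":0,"rz":0,"jaw":0},{"x":0.1,"y":-0.7,"z":0,"rx":0,"ry":0,"rz":0,"jaw":0}]'
python3 - <<'E'
from h import *
i,K,R,t=cam('side'); save('s9',i); save('s9c',cv2.resize(i[220:400,220:430],None,fx=3.3,fy=3.3,interpolation=cv2.INTER_CUBIC))
i,K,R,t=cam('top'); save('t9',np.clip(cv2.resize(i[150:350,260:500],None,fx=3,fy=3,interpolation=cv2.INTER_CUBIC)*1.5,0,255).astype(np.uint8))
s=env.state(); print(s['t'],s['eef_pos'],s['ft_force'])
E
```

```text
t: 14.88
eef_pos: [581.9, -210.1, 479.8]
tcp_rot: [3.138, 0.001, 1.546]
ft_force: [-0.4, -0.6, -0.1]
opening: 0.005
t: 15.5
eef_pos: [477.7, -192.7, 477.4]
tcp_rot: [3.141, -0.0, 1.545]
ft_force: [-1.0, -0.2, 0.2]
opening: 0.003
15.6 [ 478.09892849 -192.6953194   477.16202043] [-0.79993257  0.09687568  0.57152661]
```

View pics/s9c.png

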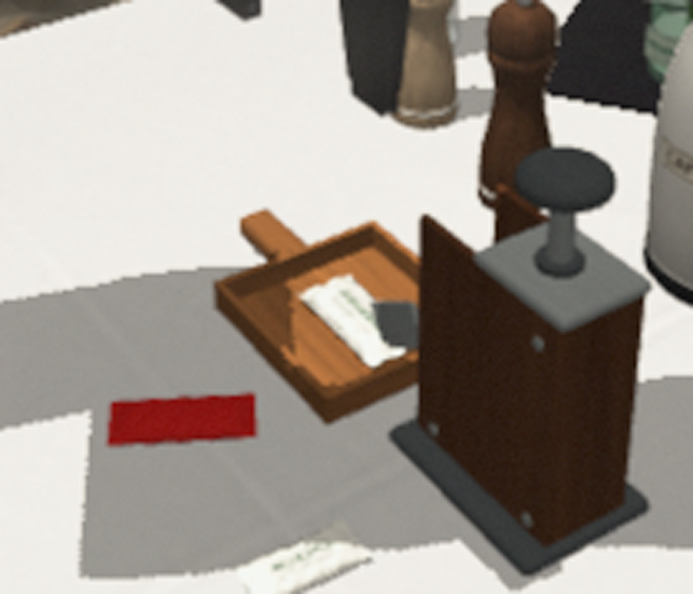

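View pics/t9.png

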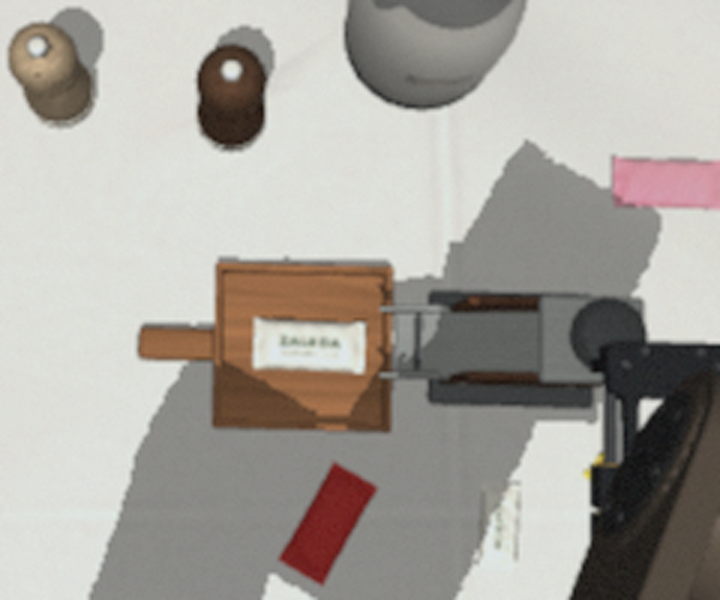

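The knob is back at its first pixel position (566,172), the wafer lies flat inside the dish at about (310,345) in the top crop, and both mills are standing and unmoved. The gripper is clear, so I'm handing in.

```bash
python3 -c "
from cell import env
print(env.job_done())"
```

```text
the job is handed in; nothing more can be done
None
```

The wafer was served and the job handed in at about 15.6 s on the robot's clock; no verdict was reported.

- **Dish:** I gripped it by the handle and set it flat on the landing spot, then let go. The top camera put its centre at (586.0, −20.9) mm, against a landing spot of about (586.3, −19.8). The handle points straight away from the dispenser, at 88.6° against a dispenser axis of about 88.8°.
- **Plunger:** I pressed it down with the shut fingertips until it bottomed. The height stopped at 390.0 mm while the force rose to about 20 N. I then raised the fingers clear, and the knob returned to its starting position in the side image.
- **Last pictures:** The wafer lies flat inside the dish, both mills are standing where they were, and the robot is touching nothing.
- **Disagreements:** The side camera's absolute positions differed from the top camera's by 5–8 mm on both the dish and the knob. The dish-to-knob offset from the two cameras agreed within about 2 mm, so I placed the dish relative to the dispenser in the top view. My first estimate of the handle position also differed by about 6 mm between the top and wrist views; the dish was re-measured once it was gripped. The first two move calls were refused for missing keys, with no motion.

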